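# Shift the tube mixer's gated lever into third

### The arm

A 6-joint arm with a two-finger parallel gripper is mounted at the origin on the work surface. World frame = base frame: x ahead of the robot, y to its left, z up, the work surface at z = 0. Lengths are in m, angles in rad, forces in N, time in s.
With the tool pointing down it reaches from about 0.25 to 0.725 m from the base axis. Payload 4 kg.
Tool frame: the origin (TCP) lies midway between the tips of the shut fingers; the grasp point (between the pads) lies 19 mm behind it (bot.grip_point_offset is the distance from the TCP to the grasp point, in m); z points along the fingers, y is the line along which they close (so a half turn about z gives the same grasp; the last joint's range is limited). The gripper opens to 85 mm and grips with 20 to 120 N. Pads are 22 mm wide; open, the fingers measure 114 mm over their backs; the gripper's body (76 mm by 85 mm) begins 54 mm behind the grasp point. The pads swing forward as they close: fully open they stand 13 mm farther back than shut.
Start: joints at [-1.337, 0.241, 0.005, 1.335, 0, 1.571], TCP at [0.116, -0.486, 0.231] pointing down, gripper open.
Joint ranges: [-2.72, 2.72], [-1.05, 1.87], [-1.09, 1.28], [-1.99, 2.15], [-1.42, 1.44], [-3.14, 3.14]. Speed limits (rad/s): [2.79, 2.79, 3.14, 3.14, 3.14, 3.14].

### API

Orientations are given as a unit quaternion [x, y, z, w].
In Python, from workcell import bot gives the robot as it stands.
- The arm moves only by the tool step_arm, never from a script. Its argument "targets" is text: rows parted by semicolons, each of 7 numbers parted by spaces: the opening, from -1 (shut) to 1 (fully open), so that 0 is half open, then the shift along the world's x, y, z normalised to -1 to 1, where 1 is 0.5 m, then the turn, a rotation vector about the world's x, y, z normalised to -1 to 1, where 1 is pi/4 rad. In form: gripper x y z wx wy wz; .... A call has 1 to 10 rows; each row is the pose to reach, as a shift and turn from the pose commanded when the call began; what a row does not reach only later rows make up. A row lasts 1/12 s, in which the tool goes at most 41.7 mm and 7.16 degrees, less where a joint would pass 70% of its speed; a pose out of reach is approached as far as the arm can. A call with a number of a shift or a turn outside -1 to 1 is refused whole. A call with a gripper value outside its range is refused whole. The fingers move at their own pace and stop on an object; the grip force is fixed at half the most. Time passes only in rows, so rows that repeat a pose let the fingers close. It gives the time, the measured TCP pose, the force, the opening and the grip force at its end, in the units of the state.
- bot.get_obs(): the state, without advancing time (a new reading comes with each control period).
- bot.camera(name): name is "scene" or "side" or "wrist"; returns the picture (400x640x3 uint8, red, green, blue); there is no depth.
- bot.camera_info(name): a dict with "vertical_fov" (degrees; the focal length in pixels is half the picture's height over the tangent of half this angle, whatever the lens; pixels are square), "cx", "cy" (the principal point, pixels), "pose" (4x4, takes a point from camera to world coordinates). Camera axes: x right, y up, looking along -z (the intrinsics and any distortion apply to the point x, -y, -z); pixel columns grow to the right and rows downward; lengths in m; the calibration is good to about 2 mm. A picture is of the moment at which its call begins: read the wrist's pose just before it. camera_info takes no time and is no camera call; for the wrist camera it gives the pose at the moment of the call.
- bot.job_done(): hands the job in; it is judged then, once.
The state is a dict: "clock": time; "joint_pos": joint angles; "joint_vel": joint speeds; "tau": joint torques, N m; "eef_pos": TCP position; "tool_rot": TCP orientation; "ft_force": force on the tool from outside, world axes, zero at the start; "ft_torque": the same for the moment, N m; "grip_width": finger opening in m; "grasp_force": force on a finger pad.
Only numpy, scipy, OpenCV 4.12 (cv2) and the standard library are available. Lean on these libraries where they do the work, as an engineer would, in place of code of your own. Each camera call takes 0.05 s, during which the arm holds its last target. There are 200 camera calls.

### The job

The speed lever of the tube roller mixer has been left in the left-hand leg of its H-shaped gate. Using only the outside of the fingers, push it to the crossway, across into the right-hand leg, and then forward, away from you, until it is fully home in the third slot (far right), without dipping into the fourth slot (near right) on the way. Never pinch or grip the lever or force it hard, and leave the tubes on the rollers, the bottle and the tape where they are.

Things in the scene. Friction and masses are not known exactly. Their poses are not given: they have to be found in the camera images.
- mixer: White tube roller mixer, fixed to the desk, 220 (x) by 440 (y) mm, housing top 85 mm up. Origin: centre of its underside, on the desk; x forward (away from the robot), y to its left, z up; yawed by up to 0.3 rad. Left part: five black rollers along y, up to 118 mm above the desk with their cheeks. Right part: steel gate plate with the lever.
- gate (a point): Centre of the gate plate's top, 104 mm above the desk, at x 0, y -130 mm of the mixer; axes as the mixer's. Plate 110 (x) by 100 (y) mm. The H cut in it: two legs along x, 16 mm wide, 66 mm long, 18 mm left and right of this point, joined by a crossway along y, 20 mm wide. Slots: 1 far left, 2 near left, 3 far right, 4 near right, marked by one to four dots.
- grip: Black upright cylindrical grip on top of the lever, 28 mm in diameter, 55 mm tall. Origin: centre of its underside, 28 mm above the gate plate when upright; z runs up along the lever, x forward as the mixer's. A 10 mm steel rod joins it to a pivot at x 0, y -130, z 30 mm of the mixer's frame, 102.5 mm below this origin; the lever tilts about it both ways.
- grip_mid (a point): Centre of the grip, 130 mm from the pivot, about 160 mm above the desk; a good height to push at.
- select (a joint): Sideways tilt of the lever, rad: -0.25 left stop, 0 midway, +0.25 right stop (grip travel 32 mm either side of 0). In the right leg it stands between about 0.20 and 0.25. No spring: friction holds it where it is left; about 1.5 N at the grip moves it.
- stick (a joint): Forward tilt of the lever, rad: +0.34 fully home in a far slot, 0 in the crossway, -0.34 fully home in a near slot (grip travel 43 mm either side of 0). Same friction, no spring. The lever can change legs only while this is within about 0.07 of 0. Starts anywhere along the left leg.
- tube_a: Capped sample tube, 15 mm in diameter, 95 mm long, lying loose along y on the rollers. Origin on its axis, near mid-length, 114 mm above the desk. To be left alone.
- tube_b: Second tube of the same kind on the rollers. To be left alone.
- sanitiser: Clear bottle of hand sanitiser, 56 mm in diameter, 130 mm tall, standing on the desk to the right of the mixer. Origin: centre of its underside. To be left alone.
- tape: Roll of paper tape lying flat on the desk in front of the mixer (robot side), 90 mm across, 24 mm high. Origin: centre of its underside. To be left alone.

How it is judged:
By the outcome, as a careful person would: the job done as asked, in the order asked, and still so for the second after the job is handed in, with the robot touching nothing.
It also fails if it takes over 54 s, if anything falls off the work surface, if the arm or the gripper's body presses on something with over 40 N, if the wrist force passes 120 N, or if a joint passes its speed limit or range.

## Working session

There is one attempt and no reset: what is moved stays moved. The work goes in short steps, Python scripts to look and compute and a tool call to move; the robot and the scene stay as the last step left them, time stands still between calls to the robot, and variables do not carry over. Pictures are saved under pics/ and viewed, at most 10 in all, crops included, and the job is handed in when it is done.

Besides the shell and the picture viewer there is one more tool, called after "Request:" as a command line: name --argument value ..., lists and objects as JSON in quotes. step_arm: Moves the arm, as the interface text tells. Scaled input: -1 to 1 covers 0.5 m each way for a shift and pi/4 rad each way for a turn. Its arguments: {"type":"object","properties":{"targets":{"type":"string"}},"required":["targets"]}

```bash
mkdir -p pics; python3 - <<'E'
from workcell import bot
import cv2,numpy as np
for n in ["scene","side"]:
    i=bot.camera_info(n);print(n,{k:(np.round(v,4).tolist() if k=='pose' else v) for k,v in i.items()})
    cv2.imwrite(f"pics/{n}0.png",bot.camera(n)[:,:,::-1])
o=bot.get_obs();print(o)
E
```

```text
scene {'vertical_fov': 45.42461667310484, 'cx': 316.31479764328077, 'cy': 205.64827501976484, 'pose': [[-0.596, -0.6121, 0.5197, 0.9905], [0.8029, -0.4461, 0.3954, 0.3675], [-0.0102, 0.6529, 0.7574, 0.8192], [0.0, 0.0, 0.0, 1.0]]}
side {'vertical_fov': 49.905150773826634, 'cx': 324.9759260792114, 'cy': 198.0602482671275, 'pose': [[-0.9648, 0.1498, -0.2163, 0.3323], [-0.2622, -0.6177, 0.7415, 0.6306], [-0.0226, 0.7721, 0.6352, 0.6385], [0.0, 0.0, 0.0, 1.0]]}
{'clock': 0.1, 'joint_pos': array([-1.33699325e+00,  2.41336057e-01,  3.88406000e-03,  1.33518849e+00,
       -1.97883934e-05,  1.57080900e+00]), 'joint_vel': array([ 3.36116839e-04,  7.91044206e-04,  3.09080363e-03, -5.10830527e-04,
        9.96859693e-04, -2.80942084e-05]), 'tau': array([ 4.65111098e-04, -3.73136866e+01,  2.53010166e+01,  1.08653677e-02,
        3.42816293e-05,  1.62277667e-05]), 'eef_pos': array([ 0.11570641, -0.48586372,  0.23051234]), 'tool_rot': array([ 9.93175109e-01,  1.16629125e-01, -1.17379883e-04, -9.14633584e-04]), 'ft_force': array([ 0.28110422,  0.52245313, -0.18941101]), 'ft_torque': array([-0.0423888 ,  0.01922342,  0.0327336 ]), 'grasp_force': 0.0, 'grip_width': 0.08527089784178667}
```

View pics/scene0.png

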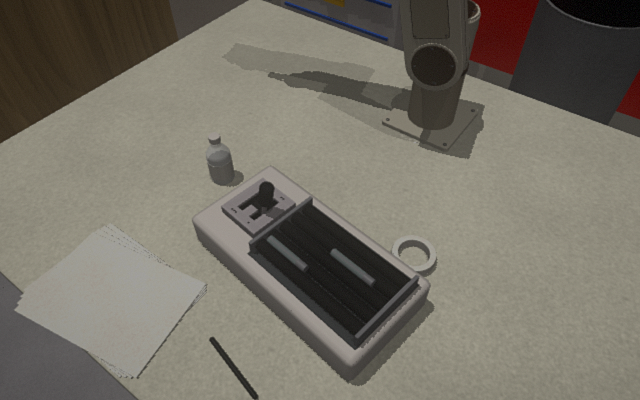

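View pics/side0.png

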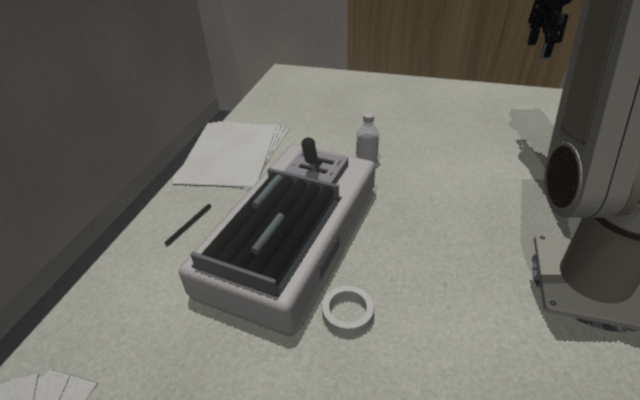

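The scene view shows the gate plate near (262,205) with the grip top near (266,188), and the bottle at (220,162). In the side view the grip is near (310,150), the plate near (315,165), and the bottle at (368,140). I'll zoom in on both.

```bash
python3 - <<'E'
import cv2,numpy as np
a=cv2.imread("pics/scene0.png")[155:255,200:330];b=cv2.imread("pics/side0.png")[110:210,260:390]
f=lambda c:cv2.resize(c,None,fx=6,fy=6,interpolation=cv2.INTER_CUBIC)
g=lambda c:cv2.resize(cv2.convertScaleAbs(c,alpha=1.5,beta=10),(780,600),interpolation=cv2.INTER_CUBIC)
cv2.imwrite("pics/zs.png",g(a));cv2.imwrite("pics/zd.png",g(b))
E
```

```text
(no output)
```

View pics/zs.png

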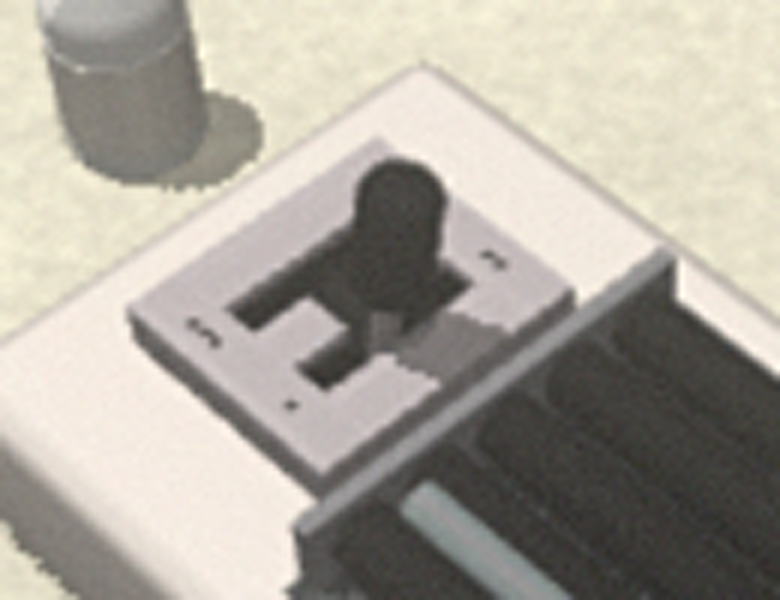

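View pics/zd.png

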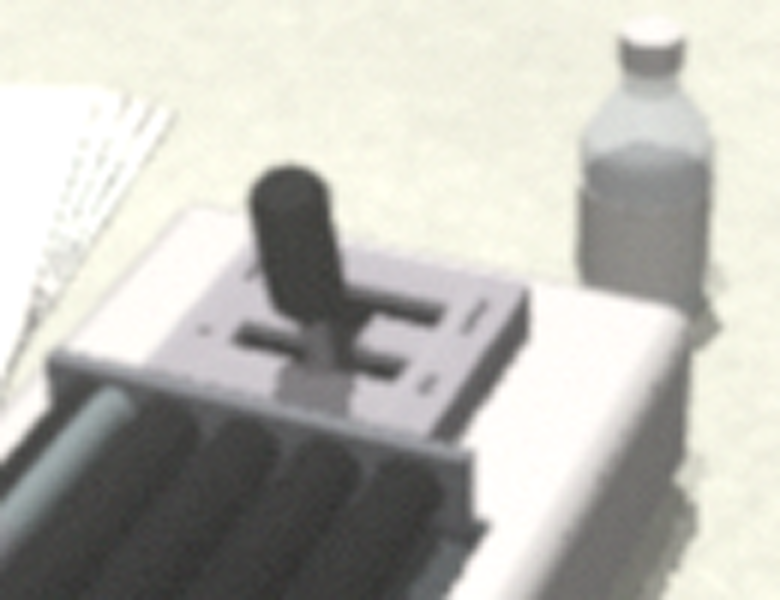

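Scene crop (6x, offset 200,155): plate corners are near-right (378,140), near-left (575,292), far-right (130,310) and far-left (320,472). The grip top centre is about (402,193). Side crop (offset 260,110): grip top is about (290,185), and the near-right corner is (528,290). The lever is in the left leg, close to the crossway.

```bash
cat >h.py <<'E'
import numpy as np
from workcell import bot
def ray(n,u,v):
    i=bot.camera_info(n);f=200/np.tan(np.radians(i['vertical_fov'])/2);P=np.array(i['pose'])
    d=P[:3,:3]@[(u-i['cx'])/f,-(v-i['cy'])/f,-1];return P[:3,3],d/np.linalg.norm(d)
def onz(n,u,v,z):
    o,d=ray(n,u,v);return o+d*(z-o[2])/d[2]
def tri(a,b):
    (o1,d1),(o2,d2)=a,b
    s=np.linalg.lstsq(np.c_[d1,-d2],o2-o1,rcond=None)[0];p,q=o1+s[0]*d1,o2+s[1]*d2
    return (p+q)/2,np.linalg.norm(p-q)
S=lambda x,y:("scene",200+(x+.5)/6-.5,155+(y+.5)/6-.5)
D=lambda x,y:("side",260+(x+.5)/6-.5,110+(y+.5)/6-.5)
E
python3 - <<'E'
from h import *
np.set_printoptions(precision=4,suppress=True)
C=[onz(*S(*p),.104) for p in [(378,140),(575,292),(130,310),(320,472)]]
nr,nl,fr,fl=C
print(np.array(C));print("sizes",[np.linalg.norm(a-b) for a,b in[(nr,nl),(fr,fl),(nr,fr),(nl,fl)]])
c=sum(C)/4;print("centre",c)
fx=(fr+fl-nr-nl);ly=(nl+fl-nr-fr);print("yaw",np.arctan2(fx[1],fx[0]),np.arctan2(-ly[0],ly[1]))
print("side nr",onz(*D(528,290),.104),"dots")
top=tri(ray(*S(402,193)),ray(*D(290,183)));mid=tri(ray(*S(393,245)),ray(*D(297,247)))
print(top,mid)
yaw=(np.arctan2(fx[1],fx[0])+np.arctan2(-ly[0],ly[1]))/2
R=np.array([[np.cos(yaw),np.sin(yaw)],[-np.sin(yaw),np.cos(yaw)]])
for t in(top,mid):print("rel",R@(t[0]-c)[:2],t[0][2]-.03)
print("bottle base",onz(*S(135,165),0), "bottle cap", tri(ray("scene",214,139),ray("side",368.5,118)))
E
```

```text
[[ 0.5045 -0.1418  0.104 ]
 [ 0.5192 -0.0432  0.104 ]
 [ 0.6119 -0.157   0.104 ]
 [ 0.6254 -0.0615  0.104 ]]
sizes [np.float64(0.09976053822283236), np.float64(0.09643587324452096), np.float64(0.10848512938444614), np.float64(0.10778164696717484)]
centre [ 0.5652 -0.1009  0.104 ]
yaw -0.15577954170963088 -0.1442232577017746
side nr [ 0.5024 -0.1395  0.104 ] dots
(array([ 0.5689, -0.0673,  0.1823]), np.float64(0.0034904021584619338)) (array([ 0.5693, -0.0738,  0.1536]), np.float64(0.0018905771896271413))
rel [-0.0014  0.0337] 0.15229955112065452
rel [-0.      0.0274] 0.12363561436496581
bottle base [ 0.5008 -0.2847  0.    ] bottle cap (array([ 0.4866, -0.297 ,  0.1192]), np.float64(0.0014960619973717812))
```

Measurements agree with the given sizes: the plate is about 109×98 mm, the centre is (0.565,-0.101), and the yaw is about -0.15. The lever is at the left stop and close to stick 0. I'll move with shut fingers, high up, to the left side of the grip, with tool y along the gate's x.

Request:
step_arm --targets "-1 0.924 0.938 0 0 0 0.8;-1 0.924 0.938 0 0 0 0.8;-1 0.924 0.938 0 0 0 0.8;-1 0.924 0.938 0 0 0 0.8;-1 0.924 0.938 0 0 0 0.8;-1 0.924 0.938 0 0 0 0.8;-1 0.924 0.938 0 0 0 0.8;-1 0.924 0.938 0 0 0 0.8;-1 0.924 0.938 0 0 0 0.8;-1 0.924 0.938 0 0 0 0.8"

```text
clock: 0.93
eef_pos: [0.409, -0.1876, 0.2311]
tool_rot: [0.909, 0.418, -0.0, -0.0]
ft_force: [0.8, -1.4, 0.1]
grip_width: -0.0001
grasp_force: 0.0
```

Request:
step_arm --targets "-1 0.338 0.342 0 0 0 0.711;-1 0.338 0.342 0 0 0 0.711;-1 0.338 0.342 0 0 0 0.711;-1 0.338 0.342 0 0 0 0.711;-1 0.338 0.342 0 0 0 0.711;-1 0.338 0.342 0 0 0 0.711;-1 0.338 0.342 0 0 0 0.711;-1 0.338 0.342 0 0 0 0.711"

```text
clock: 1.6
eef_pos: [0.5775, -0.0171, 0.2298]
tool_rot: [0.757, 0.653, -0.001, -0.001]
ft_force: [0.7, -0.1, -0.4]
grip_width: -0.0001
grasp_force: 0.0
```

```bash
python3 - <<'E'
from h import *;import cv2
print(np.round(bot.get_obs()['joint_pos'],3))
a=bot.camera("scene")[:,:,::-1][100:250,180:380]
cv2.imwrite("pics/s1.png",cv2.resize(a,None,fx=4,fy=4,interpolation=2))
E
```

```text
[-0.029  0.4    0.224  1.398 -0.     1.689]
```

View pics/s1.png

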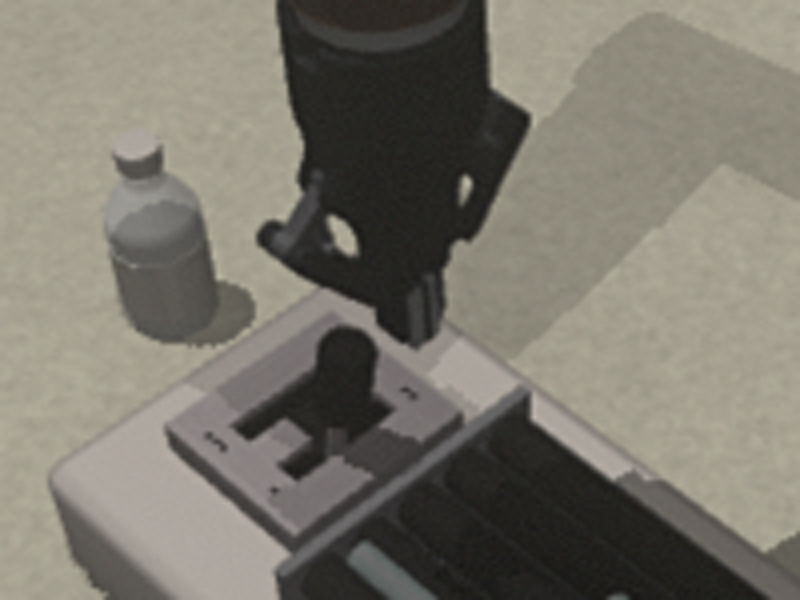

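The scene shows the shut fingers left of the grip (tips at (410,340) in the crop), and the lever has not moved. The finger linkage sticks out along tool y, so the sideways push with the pad edge (tool x) is clear. I'll descend and start pushing right.

Request:
step_arm --targets "-1 0 0 -0.08 0 0 0;-1 0 0 -0.16 0 0 0;-1 0 0 -0.17 0 0 0;-1 -0.005 -0.035 -0.17 0 0 0;-1 -0.008 -0.05 -0.17 0 0 0;-1 -0.009 -0.06 -0.17 0 0 0;-1 -0.011 -0.07 -0.17 0 0 0;-1 -0.012 -0.08 -0.17 0 0 0;-1 -0.014 -0.09 -0.17 0 0 0;-1 -0.014 -0.09 -0.17 0 0 0"

```text
clock: 2.48
eef_pos: [0.5708, -0.0646, 0.1473]
tool_rot: [0.759, 0.652, 0.0, 0.001]
ft_force: [0.2, -0.1, 1.0]
grip_width: -0.0001
grasp_force: 0.0
```

```bash
cat >>h.py <<'E'
c=np.array([.5652,-.1009]);X=np.array([np.cos(.15),-np.sin(.15)]);Y=np.array([np.sin(.15),np.cos(.15)])
def st():
    o=bot.get_obs();d=o['eef_pos'][:2]-c;f=o['ft_force'][:2]
    print(o['clock'],"gate",np.round([d@X,d@Y],4),"z",o['eef_pos'][2].round(4),"F gate",np.round([f@X,f@Y],1),o['ft_force'].round(1))
E
python3 - <<'E'
from h import *;import cv2
st()
a=bot.camera("side")[:,:,::-1][60:210,240:440]
cv2.imwrite("pics/d2.png",cv2.resize(a,None,fx=4,fy=4,interpolation=2))
E
```

```text
2.4833 gate [0.0001 0.0367] z 0.1473 F gate [ 0.2 -0.1] [ 0.2 -0.1  1. ]
```

View pics/d2.png

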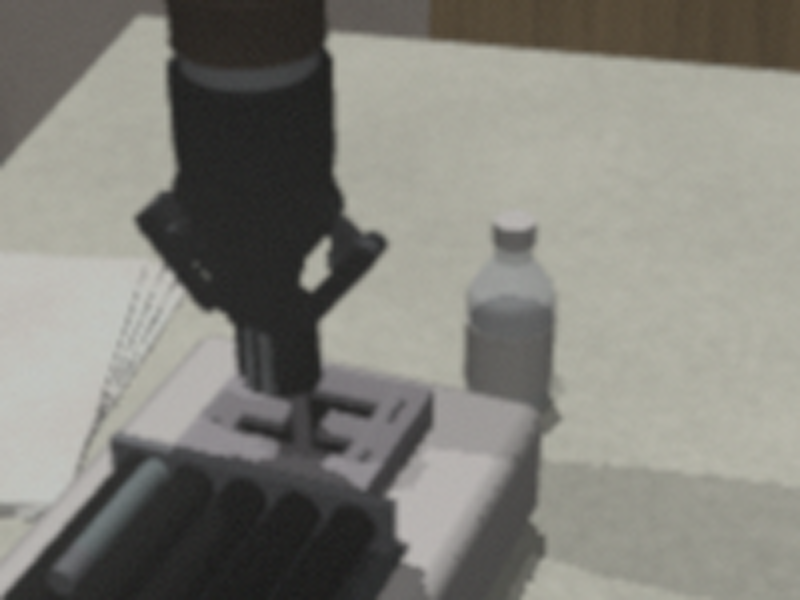

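The side view shows the fingers (crop (262,370)) against the left of the grip, which extends to about (320,390). The rod is visible from (303,400) to (300,440). The fingers look offset from the lever, so I'll check that by projection.

```bash
python3 - <<'E'
from h import *
from scipy.optimize import brentq
def proj(n,p):
    i=bot.camera_info(n);f=200/np.tan(np.radians(i['vertical_fov'])/2);P=np.array(i['pose'])
    q=P[:3,:3].T@(np.asarray(p)-P[:3,3]);return np.array([i['cx']-f*q[0]/q[2],i['cy']+f*q[1]/q[2]])
def lev(s,t,L):  # select right+, stick fwd+
    v=np.array([np.sin(t),-np.sin(s)*np.cos(t),np.cos(s)*np.cos(t)])*L
    return np.r_[c+v[0]*X+v[1]*Y,.03+v[2]]
w=lambda x,y,z:np.r_[c+x*X+y*Y,z]
g=lambda p:np.round((proj("side",p)-[240,60])*4)
print("tip",g(w(0,.0367,.147)),"finger faces",[g(w(x,.0367+.011,.155)) for x in(-.0145,.0145)])
for t in(-.1,-.05,0,.05):
  print(t,"now: grip base",g(lev(-.1,t,.1025)),"rod85",g(lev(-.1,t,.085)),
   "before(zd px): top",np.round((proj("side",lev(-.23,t,.1575))-[260,110])*6),np.round((proj("side",lev(-.23,t,.13))-[260,110])*6),
   "zs",np.round((proj("scene",lev(-.23,t,.1575))-[200,155])*6),np.round((proj("scene",lev(-.23,t,.1025))-[200,155])*6))
print("gate plate corners zd",[np.round((proj("side",w(x,y,.104))-[260,110])*6) for x,y in((-.055,-.05),(-.055,.05),(.055,-.05))])
E
```

```text
tip [268. 385.] finger faces [array([284., 389.]), array([232., 377.])]
-0.1 now: grip base [309. 387.] rod85 [308. 412.] before(zd px): top [321. 196.] [325. 252.] zs [438. 163.] [412. 267.]
-0.05 now: grip base [300. 385.] rod85 [301. 410.] before(zd px): top [299. 190.] [307. 247.] zs [419. 175.] [400. 274.]
0 now: grip base [291. 382.] rod85 [294. 408.] before(zd px): top [278. 185.] [290. 243.] zs [399. 189.] [388. 283.]
0.05 now: grip base [283. 381.] rod85 [287. 406.] before(zd px): top [257. 180.] [273. 239.] zs [379. 202.] [376. 292.]
gate plate corners zd [array([525., 283.]), array([417., 436.]), array([256., 223.])]
```

```bash
python3 - <<'E'
from h import *;import cv2
a=bot.camera("side")[:,:,::-1][140:180,290:340];b=bot.camera("scene")[:,:,::-1][170:220,235:285]
a=cv2.convertScaleAbs(a,alpha=2,beta=10);b=cv2.convertScaleAbs(b,alpha=2,beta=10)
A=cv2.resize(a,(400,320),interpolation=2);B=cv2.resize(b,(400,400),interpolation=2)
im=np.zeros((400,800,3),np.uint8);im[:320,:400]=A;im[:,400:]=B
cv2.imwrite("pics/c3.png",im)
E
```

```text
(no output)
```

View pics/c3.png

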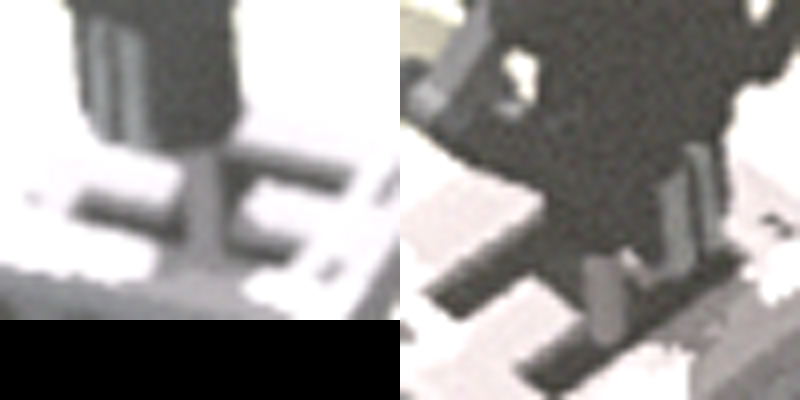

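```bash
cat >>h.py <<'E'
def proj(n,p):
    i=bot.camera_info(n);f=200/np.tan(np.radians(i['vertical_fov'])/2);P=np.array(i['pose'])
    q=P[:3,:3].T@(np.asarray(p)-P[:3,3]);return np.array([i['cx']-f*q[0]/q[2],i['cy']+f*q[1]/q[2]])
def lev(s,t,L):
    v=np.array([np.sin(t),-np.sin(s)*np.cos(t),np.cos(s)*np.cos(t)])*L
    return np.r_[c+v[0]*X+v[1]*Y,.03+v[2]]
E
python3 - <<'E'
from h import *
for n,pts in(("side",[(315.1,160.5),(315.4,168)]),("scene",[(260,203.5),(260,211)])):
  for s in(-.15,-.1,-.05):
    row=[]
    for t in(-.1,-.05,0,.05):
      L=np.linspace(.06,.11,51);q=np.array([proj(n,lev(s,t,l)) for l in L])
      row.append([round(float(np.interp(p[1],q[::-1,1],q[::-1,0])-p[0]),1) for p in pts])
    print(n,s,row)
E
```

```text
side -0.15 [[1.2, 0.9], [-0.9, -0.6], [-2.8, -2.1], [-4.7, -3.5]]
side -0.1 [[2.1, 1.6], [0.1, 0.1], [-1.8, -1.3], [-3.6, -2.6]]
side -0.05 [[2.9, 2.2], [1.0, 0.8], [-0.8, -0.5], [-2.6, -1.9]]
scene -0.15 [[5.0, 4.1], [3.5, 3.0], [1.9, 1.9], [0.1, 0.6]]
scene -0.1 [[3.6, 3.2], [2.1, 2.0], [0.5, 0.9], [-1.3, -0.3]]
scene -0.05 [[2.3, 2.2], [0.8, 1.0], [-0.8, -0.1], [-2.6, -1.2]]
```

The rod fit gives select of about -0.07 and stick of about -0.03, so it is within the crossway. I'll keep pushing right with a slight forward bias.

Request:
step_arm --targets "-1 -0.001 -0.01 0 0 0 0;-1 -0.001 -0.02 0 0 0 0;-1 -0.002 -0.03 0 0 0 0;-1 -0.003 -0.04 0 0 0 0;-1 -0.004 -0.05 0 0 0 0;-1 -0.005 -0.06 0 0 0 0;-1 -0.005 -0.065 0 0 0 0;-1 -0.005 -0.065 0 0 0 0"

```text
clock: 3.3
eef_pos: [0.5675, -0.097, 0.1461]
tool_rot: [0.759, 0.652, -0.0, 0.0]
ft_force: [-1.1, -0.1, -0.0]
grip_width: 0.0003
grasp_force: 0.1
```

```bash
python3 -c "
from h import *;st()"
```

```text
3.3 gate [0.0017 0.0042] z 0.1461 F gate [-1.1 -0.2] [-1.1 -0.1 -0. ]
```

Request:
step_arm --targets "-1 -0.001 -0.004 0 0 0 0;-1 -0.001 -0.008 0 0 0 0;-1 -0.002 -0.012 0 0 0 0;-1 -0.002 -0.012 0 0 0 0"

```text
clock: 3.63
eef_pos: [0.5667, -0.1023, 0.1461]
tool_rot: [0.758, 0.652, -0.0, -0.0]
ft_force: [-0.2, 1.4, 0.1]
grip_width: 0.0002
grasp_force: 0.4
```

```bash
python3 - <<'E'
from h import *;import cv2
st()
a=bot.camera("side")[:,:,::-1][140:180,290:340];b=bot.camera("scene")[:,:,::-1][170:220,225:275]
a=cv2.convertScaleAbs(a,alpha=2,beta=10);b=cv2.convertScaleAbs(b,alpha=2,beta=10)
A=cv2.resize(a,(400,320),interpolation=2);B=cv2.resize(b,(400,400),interpolation=2)
im=np.zeros((400,800,3),np.uint8);im[:320,:400]=A;im[:,400:]=B
cv2.imwrite("pics/c4.png",im)
E
```

```text
3.6333 gate [ 0.0017 -0.0012] z 0.1461 F gate [-0.4  1.4] [-0.2  1.4  0.1]
```

View pics/c4.png

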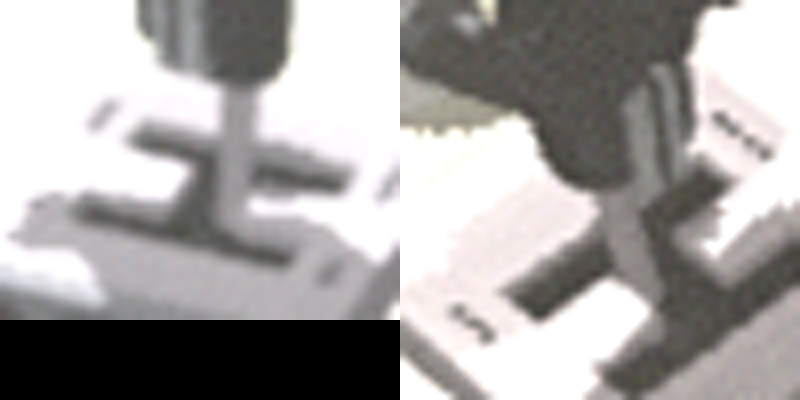

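Side and scene both show the rod in the right leg, level with the crossway: it crosses the leg axis at (238,150) and (627,240), mid-leg in both. I'll back off, lift, and go around to the near side while turning the tool 90°.

Request:
step_arm --targets "-1 0.005 0.03 0 0 0 0;-1 0.009 0.06 0 0 0 0;-1 0.009 0.06 0.08 0 0 0;-1 0.009 0.06 0.17 0 0 0.1;-1 -0.07 0 0.17 0 0 0.25;-1 -0.14 -0.033 0.17 0 0 0.4;-1 -0.14 -0.033 0.17 0 0 0.55;-1 -0.14 -0.033 0.17 0 0 0.7;-1 -0.14 -0.033 0.17 0 0 0.85;-1 -0.14 -0.033 0.17 0 0 1"

```text
clock: 4.57
eef_pos: [0.4965, -0.1192, 0.2319]
tool_rot: [0.449, 0.894, -0.0, 0.001]
ft_force: [0.3, 0.5, 0.6]
grip_width: -0.0003
grasp_force: 0.0
```

Request:
step_arm --targets "-1 0 0 0 0 0 0.15;-1 0 0 0 0 0 0.3;-1 0 0 0 0 0 0.45;-1 0 0 0 0 0 0.6;-1 0 0 0 0 0 0.75;-1 0 0 0 0 0 0.9;-1 0 0 0 0 0 1;-1 0 0 -0.08 0 0 1;-1 0 0 -0.16 0 0 1;-1 0 0 -0.17 0 0 1"

```text
clock: 5.4
eef_pos: [0.4919, -0.1177, 0.1403]
tool_rot: [0.075, 0.997, 0.001, -0.006]
ft_force: [-1.6, 0.0, -0.2]
grip_width: -0.0001
grasp_force: 0.0
```

```bash
python3 -c "
from h import *;st();print(bot.get_obs()['tool_rot'])"
```

```text
5.4 gate [-0.0699 -0.0275] z 0.1403 F gate [-1.6 -0.2] [-1.6  0.  -0.2]
[ 7.50861959e-02  9.97160503e-01  5.25677093e-04 -5.71992713e-03]
```

Request:
step_arm --targets "-1 0.04 -0.006 0 0 0 0;-1 0.07 -0.01 0 0 0 0;-1 0.08 -0.012 0 0 0 0;-1 0.09 -0.014 0 0 0 0;-1 0.1 -0.015 0 0 0 0;-1 0.11 -0.016 0 0 0 0;-1 0.12 -0.018 0 0 0 0;-1 0.13 -0.02 0 0 0 0;-1 0.14 -0.021 0 0 0 0;-1 0.14 -0.021 0 0 0 0"

```text
clock: 6.23
eef_pos: [0.5674, -0.1293, 0.1463]
tool_rot: [0.075, 0.997, 0.0, 0.0]
ft_force: [0.6, 0.4, 0.2]
grip_width: -0.0002
grasp_force: 0.2
```

```bash
python3 -c "
from h import *;st()"
```

```text
6.2333 gate [ 0.0065 -0.0277] z 0.1463 F gate [0.6 0.5] [0.6 0.4 0.2]
```

Request:
step_arm --targets "-1 0.004 -0.001 0 0 0 0;-1 0.008 -0.001 0 0 0 0;-1 0.012 -0.002 0 0 0 0;-1 0.014 -0.002 0 0 0 0;-1 0.014 -0.002 0 0 0 0"

```text
clock: 6.65
eef_pos: [0.574, -0.1298, 0.1462]
tool_rot: [0.075, 0.997, 0.0, 0.0]
ft_force: [-1.2, 0.7, -0.9]
grip_width: 0.0002
grasp_force: 0.7
```

Request:
step_arm --targets "-1 0.002 0 0 0 0 0;-1 0.002 0 0 0 0 0"

```text
clock: 6.82
eef_pos: [0.575, -0.1299, 0.1463]
tool_rot: [0.075, 0.997, 0.0, 0.0]
ft_force: [-1.1, 0.1, -0.9]
grip_width: -0.0
grasp_force: 0.8
```

Request:
step_arm --targets "-1 0.002 0 0 0 0 0;-1 0.002 0 0 0 0 0"

```text
clock: 6.98
eef_pos: [0.576, -0.13, 0.1464]
tool_rot: [0.075, 0.997, 0.0, 0.0]
ft_force: [-1.2, -0.8, -0.8]
grip_width: -0.0001
grasp_force: 0.8
```

Request:
step_arm --targets "-1 0.002 0 0 0 0 0;-1 0.002 0 0 0 0 0"

```text
clock: 7.15
eef_pos: [0.577, -0.1301, 0.1463]
tool_rot: [0.075, 0.997, -0.0, 0.0]
ft_force: [-1.7, 1.6, -0.8]
grip_width: 0.0002
grasp_force: 0.8
```

Request:
step_arm --targets "-1 0.002 0 0 0 0 0;-1 0.002 0 0 0 0 0"

```text
clock: 7.32
eef_pos: [0.5778, -0.1301, 0.1463]
tool_rot: [0.075, 0.997, -0.0, -0.0]
ft_force: [-2.2, 0.7, -1.0]
grip_width: -0.0003
grasp_force: 0.9
```

Request:
step_arm --targets "-1 0.002 0 0 0 0 0;-1 0.002 0 0 0 0 0"

```text
clock: 7.48
eef_pos: [0.5783, -0.1301, 0.1461]
tool_rot: [0.075, 0.997, -0.0, -0.001]
ft_force: [-3.7, -0.1, -0.9]
grip_width: 0.0001
grasp_force: 1.6
```

Request:
step_arm --targets "-1 0.002 0 0 0 0 0;-1 0.002 0 0 0 0 0"

```text
clock: 7.65
eef_pos: [0.5789, -0.1301, 0.146]
tool_rot: [0.075, 0.997, -0.0, -0.001]
ft_force: [-4.8, 0.1, 0.3]
grip_width: 0.0
grasp_force: 2.3
```

```bash
python3 - <<'E'
from h import *;import cv2
st()
a=bot.camera("side")[:,:,::-1][130:180,270:340];b=bot.camera("scene")[:,:,::-1][165:215,220:290]
f=lambda c:cv2.resize(cv2.convertScaleAbs(c,alpha=2,beta=10),(400,286),interpolation=2)
cv2.imwrite("pics/c5.png",np.hstack([f(a),f(b)]))
E
```

```text
7.65 gate [ 0.0179 -0.0269] z 0.146 F gate [-4.8 -0.6] [-4.8  0.1  0.3]
```

View pics/c5.png

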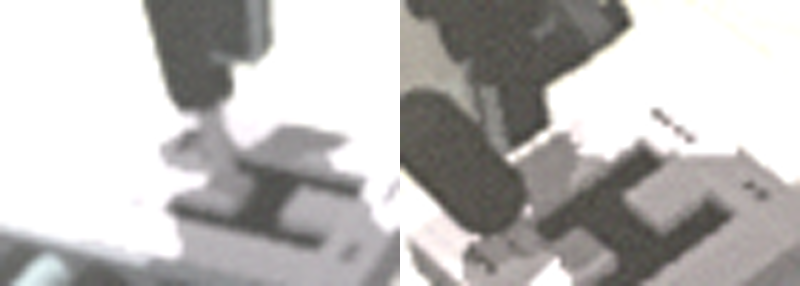

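Request:
step_arm --targets "-1 0.003 0 0 0 0 0;-1 0.003 0 0 0 0 0"

```text
clock: 7.92
eef_pos: [0.5796, -0.1302, 0.1458]
tool_rot: [0.075, 0.997, -0.0, -0.002]
ft_force: [-6.5, -0.1, 0.4]
grip_width: 0.0001
grasp_force: 3.1
```

The force rises steadily against the stop, so the lever is home. I'll back straight off and lift.

Request:
step_arm --targets "-1 -0.02 0.003 0 0 0 0;-1 -0.06 0.009 0 0 0 0;-1 -0.12 0.018 0 0 0 0;-1 -0.16 0.024 0.05 0 0 0;-1 -0.16 0.024 0.12 0 0 0;-1 -0.16 0.024 0.17 0 0 0;-1 -0.2 0.03 0.2 0 0 0;-1 -0.2 0.03 0.2 0 0 0"

```text
clock: 8.58
eef_pos: [0.4827, -0.1154, 0.2516]
tool_rot: [0.075, 0.997, -0.001, 0.005]
ft_force: [0.5, -0.0, -0.7]
grip_width: -0.0001
grasp_force: 0.0
```

```bash
python3 - <<'E'
from h import *;import cv2
st()
a=bot.camera("side")[:,:,::-1][110:185,250:350];b=bot.camera("scene")[:,:,::-1][130:280,200:400]
im=np.hstack([cv2.resize(x,(400,300),interpolation=2) for x in(a,b)])
cv2.imwrite("pics/c6.png",cv2.convertScaleAbs(im,alpha=1.6,beta=10))
for t in(.25,.3,.34):
  print(t,[np.round((proj("side",lev(.225,t,L))-[250,110])*4) for L in(.1575,.1025)],[np.round((proj("scene",lev(.225,t,L))-[200,130])*2+[400,0]) for L in(.1575,.1025)])
E
```

```text
8.5833 gate [-0.0794 -0.0266] z 0.2516 F gate [0.5 0.1] [ 0.5 -0.  -0.7]
0.25 [array([217.,  51.]), array([235., 150.])] [array([452.,  99.]), array([479., 135.])]
0.3 [array([204.,  53.]), array([227., 150.])] [array([447., 105.]), array([476., 139.])]
0.34 [array([194.,  54.]), array([220., 151.])] [array([442., 110.]), array([473., 142.])]
```

View pics/c6.png

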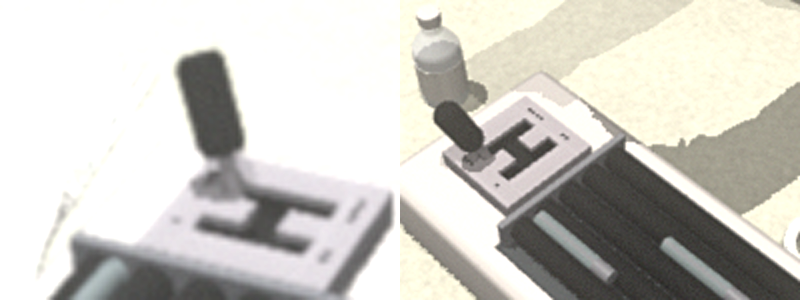

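The side view shows the grip top at (197,58) and base at (222,150), which matches stick of about 0.33–0.34 in slot 3. The tubes and bottle have not moved, and nothing is touching.

```bash
python3 -c "
from workcell import bot;print(bot.job_done())"
```

```text
the job is handed in; nothing more can be done
None
```

The speed lever is fully home in the third slot (far right), pushed only with the outside of the shut fingers and without dipping into the fourth slot; I backed the robot clear and handed the job in at about 8.6 s (no verdict was returned).

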